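# Make up the print kit and the collage kit

### The job

Make up two class kits from the stock lying on the robot's side of the two trays and beside them (not from what stands farther back): into the larger, three-compartment tray lay the gouge lengthwise in the full-length lane and the sharpening stone flat along the long compartment, and stand the smallest jar (bluish, grey lid) in its last cell. Into the smaller tray stand the largest jar (grey, reddish lid) in the square cell and the glue stick in the narrower one. Put each in the middle of its compartment, and leave the middle-sized jar (pink, yellowish lid) and the paint tube where they are.

Things in the scene. Friction and masses are not known exactly. Their poses are not given: they have to be found in the camera images.
- print_tray: Larger wooden tray, fixed, 171x249 mm, yaw within 0.12 rad. Floor 5 mm, walls 12 mm above the table. Origin: centre of underside, z up. In its frame (mm): gouge lane (robot's side) x -80.5..-8.5, y -119.5..119.5, centre (-44.5, 0); stone compartment x -4.5..80.5, y -119.5..35.5, centre (38, -42); small jar cell x -4.5..80.5, y 39.5..119.5, centre (38, 79.5).
- collage_tray: Smaller wooden tray, fixed, 100 (x) x 164 (y) mm, yaw within 0.12 rad. Floor 5 mm, walls and divider 12 mm above the table. Origin: centre of underside, z up. In its frame (mm): square large-jar cell (robot's right) x -45..45, y -77..13, centre (0, -32); narrower glue-stick cell x -45..45, y 17..77, centre (0, 47).
- gouge: Lino gouge lying on the table, 141 mm long, brown turned wooden handle and thin steel blade. Origin: middle of its length, at its underside. Own y runs along it: handle from y = -12 to +70 mm (up to 23 mm wide, 20 mm high), blade towards -y to y = -70 mm. Not one of those by the easel. Grasp across the handle near y = +22 mm. Either end may point either way in the lane.
- stone: Plain grey rectangular sharpening stone, 45 (x) x 125 (y) x 20 mm high, lying flat. Origin: centre of its underside; own y runs along its length. Either way round in its compartment will do.
- small_jar: Smallest of three glass ink jars, standing, dull grey metal lid (pale in strong light), bluish ink, 52 mm diameter, 62 mm high. Origin: centre of its underside; z up. Belongs in the print tray.
- large_jar: Largest of three glass ink jars, standing, dull red lid (pinkish in strong light), grey ink, 60 mm diameter, 77 mm high. Origin: centre of its underside; z up. Belongs in the collage tray.
- glue_stick: Glue stick standing upright, green with a pale middle (not the one at the far right by the easel), 27 mm diameter, 94 mm high. Origin: centre of its underside; z up. Belongs in the collage tray.
- medium_jar: Middle-sized glass ink jar, standing, yellowish lid (pale in strong light), pink ink, 56 mm diameter, 70 mm high, loose. Origin: centre of its underside. Not part of a kit: leave it where it is.
- paint_tube: Part-used yellow and white paint tube lying on the table, 33 (x) x 120 (y) x 31 mm, loose. Origin: middle of its length, at its underside; own y runs along it. Not part of a kit: leave it where it is.
Things that resemble listed ones, but are neither listed nor needed, are in the scene too. Leave any blue or green look-alike of the stone alone.

How it is judged (in metres and radians):
At the end, for the whole second after the job is handed in: Gouge along its lane (18 mm across, 30 mm along, 0.2 rad), stone flat and small jar upright in the print tray; large jar and glue stick upright in the collage tray; these four within 15 mm of their cell centres in x and y; all at rest; middle-sized jar and paint tube moved under 20 mm (x of gouge in the frame of print_tray between -0.0625 and -0.0265 m and y of gouge in the frame of print_tray between -0.03 and 0.03 m and linear speed of each of gouge, stone, small_jar, large_jar, glue_stick below 0.02 m/s and angle between the y axis of each of gouge, stone and the y axis of print_tray, either way round below 0.2 rad and angle between gouge's own y axis and vertical between 1.37 and 1.77 rad and z of gouge in the frame of print_tray below 0.03 m and x of stone in the frame of print_tray between 0.023 and 0.053 m and y of stone in the frame of print_tray between -0.057 and -0.027 m and z of stone in the frame of print_tray between 0.001 and 0.009 m and angle between stone's own z axis and vertical below 0.05 rad and x of small_jar in the frame of print_tray between 0.023 and 0.053 m and y of small_jar in the frame of print_tray between 0.0645 and 0.0945 m and angle between each of small_jar, large_jar, glue_stick's own z axis and vertical below 0.1 rad and z of small_jar in the frame of print_tray below 0.009 m and x of large_jar in the frame of collage_tray between -0.015 and 0.015 m and y of large_jar in the frame of collage_tray between -0.047 and -0.017 m and z of each of large_jar, glue_stick in the frame of collage_tray below 0.009 m and x of glue_stick in the frame of collage_tray between -0.015 and 0.015 m and y of glue_stick in the frame of collage_tray between 0.032 and 0.062 m and distance of each of medium_jar, paint_tube from where it was at the start of the episode below 0.02 m); the robot touches nothing.
It fails at once if the middle-sized jar or the paint tube is moved from its place (distance of any of medium_jar, paint_tube from where it was at the start of the episode above 0.02 m).
It also fails if it takes over 128 s, if anything falls off the work surface, if the arm or the gripper's body presses on something with over 40 N, if the wrist force passes 120 N, or if a joint passes its speed limit or range.

### The arm

A 6-joint arm with a two-finger parallel gripper is mounted at the origin on a cart in front of the work surface, level with it; the furniture and walls round the work are solid. World frame = base frame: x ahead of the robot, y to its left, z up, the work surface at z = 0. Lengths are in mm, angles in rad, forces in N, time in s.
With the tool pointing down it reaches from about 275 to 750 mm from the base axis. Payload 10.2 kg.
Tool frame: the origin (TCP) lies where the fingers leave the gripper's body, on its centre line; the fingertips stand 73 mm ahead of it and the grasp point (between the pads) lies 54 mm ahead of it (ctrl.tip_extent is the z of the fingertips in the tool frame, in mm); z points along the fingers, y is the line along which they close (so a half turn about z gives the same grasp; the last joint's range is limited). The gripper opens to 85 mm and grips with 20 to 120 N. Pads are 22 mm wide; open, the fingers measure 114 mm over their backs; the gripper's body (76 mm by 85 mm) begins 54 mm behind the grasp point. The pads swing forward as they close: fully open they stand 13 mm farther back than shut.
Start: joints at [-1.463, 0.313, 1.498, -0, 1.331, -0.223], TCP at [170.507, -496.547, 303.894] pointing down, gripper open.
Joint ranges: [-2.94, 2.94], [-0.97, 2.17], [0.19, 2.56], [-1.23, 4.37], [0.02, 3.11], [-2.88, 2.88]. Speed limits (rad/s): [2.39, 2.39, 3.01, 3.14, 3.14, 3.14].

### API

Orientations are given as a unit quaternion [w, x, y, z].
In Python, from rig import readout, cams, order, ctrl gives the robot as it stands.
- The arm moves only by the tool advance, called after "Request:" as a command line: name --argument value ..., lists and objects as JSON in quotes. Schema: {"type":"object","properties":{"offsets":{"type":"array","items":{"type":"object","properties":{"sx":{"type":"number"},"sy":{"type":"number"},"sz":{"type":"number"},"ax":{"type":"number"},"ay":{"type":"number"},"az":{"type":"number"}},"additionalProperties":false},"minItems":1,"maxItems":8},"aperture":{"type":"number"},"grip_force":{"type":"number"},"only":{"type":"string"},"quiet":{"type":"boolean"},"lines":{"type":"string"}},"required":["offsets"],"additionalProperties":false}. offsets is a list of rows, 1 to 8 of them, each an object with the fields sx, sy, sz (the shift in mm), ax, ay, az (a rotation vector in rad); a field left out counts as zero; each row is the pose to reach, as a shift and turn from the pose commanded when the call began, along the tool's axes at that moment; what a row does not reach only later rows make up. A row lasts 1/10 s, in which the tool goes at most 50 mm and 0.15 rad, less where a joint would pass 70% of its speed; a pose out of reach is approached as far as the arm can. aperture is the opening from 0.0 (shut) to 1.0 (fully open), set as the call begins (left out keeps the last). The fingers move at their own pace and stop on an object; grip_force is the grip in N (left out, the last holds). Time passes only in rows, so rows that do not move let the fingers close. The tool returns the time, the measured TCP pose, the force, the opening and the grip force at its end. only (a regular expression) keeps the lines of the reply that match it, lines (a string "A,B") keeps lines A to B, and quiet returns only ok. Input that does not fit is refused with a message, and nothing moves.
- readout.sense(): the state, without advancing time (a new reading comes with each control period).
- cams.capture(name): name is "scene" or "side" or "wrist"; returns (picture, depth): 420x560x3 uint8, red, green, blue; 420x560 float32, mm along the optical axis (not along the pixel's ray), 0 where there is no reading.
- cams.calibration(name): a dict with "fx", "fy", "cx", "cy" (pixels), "position" and "attitude" of the camera in the world. Camera axes: x right, y down, z forward; pixel columns grow to the right and rows downward; lengths in mm; the calibration is good to about 2 mm. A picture is of the moment at which its call begins: read the wrist's pose just before it. calibration takes no time and is no camera call; for the wrist camera it gives the pose at the moment of the call.
- order.finish_job(): hands the job in; it is judged then, once.
Trained networks look in the newest picture that a camera, given by its name, has taken for a name from the list of things; names that differ only in an ending like _2 or _b are one class to them, and where a whole thing is asked for, a point or a joint stands for the part that bears it (a point fixed in the world has none). Each returns a list of dicts, best first, with "p" (0 to 1); they miss things now and then, are a little off and sometimes report something else, mostly with a low value. They report only what shows in the picture. A call takes as long as a camera call. They do not tell look-alikes from the thing itself.
- cams.trace(target, camera): "pixels" (420x560 bool, what is visible of it) and "bbox" ([left, top, right, bottom] in pixels, round what is visible of it).
- cams.spot_point(target, camera): "uv" ([column, row] in pixels: a listed point, or the origin of a listed thing).
The state is a dict: "time_s": time; "joints": joint angles; "dq": joint speeds; "tau": joint torques, N m; "eef_pos": TCP position; "ee_rot": TCP orientation; "force": force on the tool from outside, world axes, zero at the start; "wrist_torque": the same for the moment, N m; "grip_width": opening from 0.0 (shut) to 1.0 (fully open); "grip_force": force on a finger pad.
Only numpy, scipy, OpenCV 4.12 (cv2) and the standard library are available. Lean on these libraries where they do the work, as an engineer would, in place of code of your own. Each camera call takes 0.05 s, during which the arm holds its last target. There are 200 camera calls.

## Working session

There is one attempt and no reset: what is moved stays moved. The work goes in short steps, Python scripts to look and compute and a tool call to move; the robot and the scene stay as the last step left them, time stands still between calls to the robot, and variables do not carry over. Pictures are saved under pics/ and viewed, at most 14 in all, crops included, and the job is handed in when it is done.

```bash
mkdir -p pics; ls
```

Create h.py:
```python
import numpy as np, cv2
from rig import readout,cams,order,ctrl
from scipy.spatial.transform import Rotation as R
def rot(q): return R.from_quat([q[1],q[2],q[3],q[0]]).as_matrix()
def cal(n):
    c=cams.calibration(n); a=np.array(c["attitude"],float)
    return c,(a if a.shape==(3,3) else rot(a)),np.array(c["position"],float)
def cloud(n,d):
    c,A,p=cal(n); v,u=np.mgrid[0:420,0:560]
    X=np.stack([(u-c["cx"])/c["fx"]*d,(v-c["cy"])/c["fy"]*d,d],-1)
    return X@A.T+p
def save(n,img): cv2.imwrite("pics/"+n+".png",cv2.cvtColor(img,cv2.COLOR_RGB2BGR))
```

Run:
```python
from h import *
print(readout.sense(),ctrl.tip_extent)
for n in ("scene","side"):
    im,d=cams.capture(n);save(n+"0",im);np.savez("/tmp/"+n,im=im,d=d,X=cloud(n,d))
    print(n,cams.calibration(n))
    X=cloud(n,d)
    for t in "print_tray collage_tray gouge stone small_jar large_jar glue_stick medium_jar paint_tube".split():
        for r in cams.trace(t,n)[:3]:
            m=r["pixels"]&(d>0); P=X[m]
            print(t,round(r["p"],2),r["bbox"],m.sum(),np.median(P,0).round(),np.percentile(P,2,axis=0).round(),np.percentile(P,98,axis=0).round())
```

```text
pics
{'time_s': 0.0, 'joints': array([-1.46339634e+00,  3.13429383e-01,  1.49848220e+00,  4.69628006e-06,
        1.33100293e+00, -2.23348280e-01]), 'dq': array([ 0.00098083, -0.0011098 , -0.00065424, -0.00067379,  0.00133417,
       -0.00175224]), 'tau': array([ 1.08480916e-03, -4.12267721e+01, -2.59739631e+01, -1.95608436e-04,
        4.15503295e-03,  9.90211646e-06]), 'eef_pos': array([ 170.48920446, -496.35449325,  303.32858564]), 'ee_rot': array([-6.59685646e-04,  9.86356711e-01,  1.64620782e-01,  4.05720396e-05]), 'force': array([ 0.78801214,  1.42491872, -0.83874054]), 'wrist_torque': array([-0.0131885 , -0.00807067,  0.03034   ]), 'grip_force': 0.0, 'grip_width': 0.9991513649669217} 72.6
scene {'fx': 442.9561154091248, 'fy': 442.9561154091248, 'cx': 276.5262538360976, 'cy': 206.96991550388984, 'position': array([-368.60630947, -582.59412257,  801.43637072]), 'attitude': array([-0.41288967,  0.81429519, -0.35806576,  0.19553613])}
print_tray 0.67 [281.1, 166.5, 340.0, 217.6] 1670 [606. 131.   5.] [501.  53.  -1.] [677. 269.  13.]
collage_tray 0.56 [325.8, 198.4, 390.7, 235.6] 
[... 1536 characters left out ...]
 0.65 [144.3, 294.8, 176.1, 352.2] 1295 [479. 566.  20.] [438. 500.   1.] [528. 617.  23.]
stone 0.61 [245.9, 230.8, 293.5, 257.9] 721 [407. 233.  20.] [349. 204.   6.] [470. 249.  23.]
small_jar 0.75 [282.4, 192.9, 301.5, 218.5] 421 [414.  89.  46.] [396.  55.   6.] [440. 100.  64.]
large_jar 0.68 [226.7, 244.5, 253.2, 282.6] 897 [410. 372.  59.] [390. 335.   8.] [442. 385.  78.]
glue_stick 0.78 [332.1, 145.5, 342.0, 168.5] 191 [ 399. -223.   56.] [ 388. -237.    5.] [ 412. -217.   94.]
medium_jar 0.87 [297.6, 129.5, 314.5, 147.5] 330 [ 555. -307.   46.] [ 534. -348.    3.] [ 584. -296.   72.]
paint_tube 0.5 [298.0, 180.4, 330.9, 193.9] 225 [412. -82.  16.] [369. -95.   4.] [476. -73.  30.]
```

Run:
```python
from h import *
a=np.load("/tmp/scene.npz")["im"][130:310,150:460];b=np.load("/tmp/side.npz")["im"][120:370,110:360]
save("a",cv2.resize(a,(775,450),interpolation=cv2.INTER_CUBIC));save("b",cv2.resize(b,(600,600),interpolation=cv2.INTER_CUBIC))
```

```text
(no output)
```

View pics/a.png

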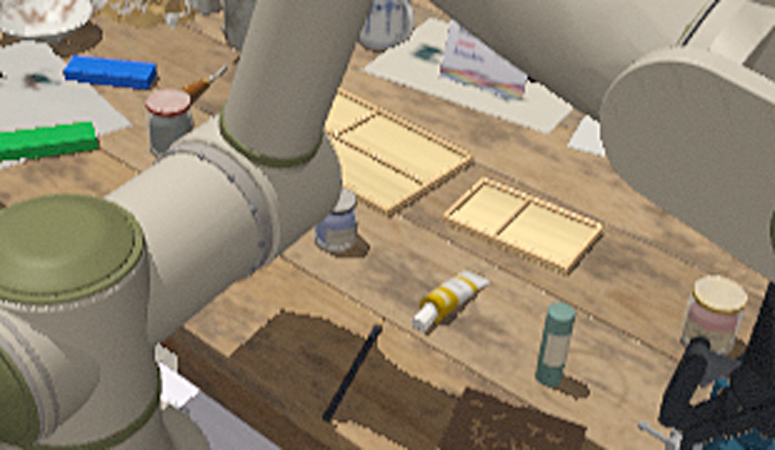

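View pics/b.png

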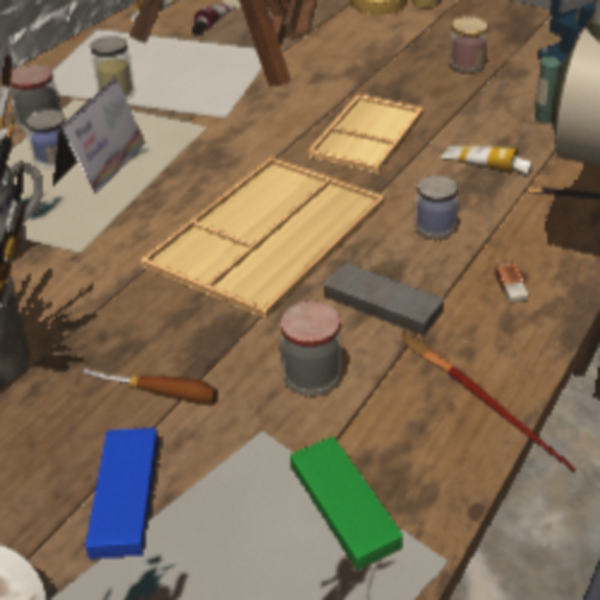

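Candidates, with pixels in the side picture:
- **Stone:** blue (160,323), green (255,330) and grey (269,244). I take the grey one, at world ~(407,233).
- **Gouge:** the only one on the table is at (174,282). The network's second hit is by the easel.
- **Jars on the near side:** large with red lid (240,263), small with grey lid (292,206), medium with yellow lid (306,138). The jars at the back left are decoys.
- **Glue stick:** green and standing at (337,157).

The enlarged crops confirm all of these. Next I fit the poses.

Run:
```python
from h import *
from scipy.optimize import least_squares
def circ(P,r):
    f=lambda c:np.hypot(P[:,0]-c[0],P[:,1]-c[1])-r
    return least_squares(f,P[:,:2].mean(0)+[5,0],loss="soft_l1",f_scale=2).x
W={"scene":[-368,-582],"side":[21,961]}
for n in ("scene","side"):
    z=np.load(f"/tmp/{n}.npz");X=z["X"];ok=z["d"]>0
    def near(x,y,r,lo,hi): 
        return X[ok&(np.hypot(X[...,0]-x,X[...,1]-y)<r)&(X[...,2]>lo)&(X[...,2]<hi)]
    for t,x,y,D,H in (("small",416,73,52,62),("large",412,352,60,77),("glue",399,-232,27,94),("medium",558,-325,56,70)):
        P=near(x,y,40,12,H-12)
        if len(P)<15: continue
        v=np.array([x,y])-W[n];v=v/np.hypot(*v)
        # body is a cylinder seen from one side
        f=lambda c:np.hypot(P[:,0]-c[0],P[:,1]-c[1])-D/2
        s=least_squares(f,np.array([x,y])+v*8,loss="soft_l1",f_scale=2).x
        T=near(x,y,45,H-4,H+6)
        (cx,cy),r=cv2.minEnclosingCircle(T[:,:2].astype(np.float32)) if len(T)>3 else ((0,0),0)
        print(n,t,len(P),s.round(1),"top",len(T),T[:,:2].mean(0).round(1),(round(cx,1),round(cy,1)),round(r,1))
    for t,x,y,r,lo,hi in (("stone",407,230,80,15,26),("gouge",545,440,85,5,25),("tube",412,-86,80,8,40)):
        P=near(x,y,r,lo,hi)
        if len(P)>15:
            print(n,t,len(P),cv2.minAreaRect(P[:,:2].astype(np.float32)),P.mean(0).round(1))
            if t=="gouge": 
                c,s_,vv=np.linalg.svd(P[:,:2]-P[:,:2].mean(0));print(vv[0])
    for t,x,y,r in (("print",588,180,165),("collage",594,-73,105)):
        P=near(x,y,r,8.5,18);print(n,t,len(P),cv2.minAreaRect(P[:,:2].astype(np.float32)),P.mean(0).round(1))
```

```text
scene small 185 [421.4  73.9] top 53 [424.2  61.4] (423.5, 64.9) 21.3
scene large 217 [419.9 356.9] top 136 [416.9 353.7] (417.1, 355.3) 31.0
scene glue 235 [ 400.7 -232.9] top 56 [ 397.9 -234.2] (398.3, -233.7) 13.8
scene medium 304 [ 562.9 -325.7] top 220 [ 560.  -327.1] (559.4, -327.0) 28.6
scene gouge 96 ((531.614990234375, 472.1021423339844), (66.7077865600586, 99.5698013305664), 17.380006790161133) [523.1 472.9  13.2]
[ 0.40365215 -0.91491253]
scene tube 255 ((418.22796630859375, -91.44068908691406), (106.21984100341797, 29.969900131225586), 2.7746989727020264) [409.2 -94.6  17.7]
scene print 254 ((588.7711791992188, 172.31393432617188), (243.2532196044922, 173.02122497558594), 87.39244842529297) [603.5 129.5  10.8]
scene collage 250 ((594.4263916015625, -73.34766387939453), (104.8710708618164, 164.06216430664062), 5.487155914306641) [590.9 -75.1  10.8]
side small 205 [421.6  72.6] top 145 [420.   75.5] (420.8, 73.4) 24.1
side large 461 [420.3 353.9] top 348 [418.6 357.1] (420.4, 356.2) 29.8
side glue 135 [ 400.2 -233.7] top 26 [ 400.1 -229.8] (400.1, -231.3) 13.0
side medium 181 [ 562.3 -327.6] top 88 [ 561.1 -322.5] (559.1, -325.3) 30.0
side stone 613 ((409.1209411621094, 224.91253662109375), (49.99945068359375, 125.56490325927734), 87.45333099365234) [407.8 228.2  20. ]
side gouge 386 ((540.4404907226562, 480.4234313964844), (138.00653076171875, 89.33818054199219), 16.329008102416992) [519.4 459.6  15. ]
[-0.0214182  0.9997706]
side tube 221 ((403.3664245605469, -84.13157653808594), (43.03205108642578, 135.32916259765625), 82.02489471435547) [413.1 -83.1  17.7]
side print 708 ((555.7521362304688, 179.12777709960938), (252.99169921875, 240.64561462402344), 87.7967529296875) [581.3 195.8  11.5]
side collage 252 ((595.7032470703125, -72.8567886352539), (103.52169036865234, 171.12493896484375), 5.925014972686768) [593.7 -64.   11.3]
```

Add to h.py:
```python
def to(*W):
    "print tool-axes shift (and rz) from now to world TCP waypoints [x,y,z,(yaw of tool x)]"
    s=readout.sense();A=rot(s["ee_rot"]);yaw=np.arctan2(A[1,0],A[0,0])
    tilt=np.arccos(-A[2,2]);print("t",round(s["time_s"],1),"pos",np.round(s["eef_pos"],1),"yaw",round(yaw,3),"tilt",round(tilt,4),"q",np.round(s["joints"],2),"w",round(s["grip_width"],3))
    for w in W:
        d=A.T@(np.array(w[:3])-s["eef_pos"]); rz=-(w[3]-yaw) if len(w)>3 else 0
        print(d.round(1),round(rz,3))
```

```bash
python3 -c "
from h import *
to([400,-233,200],[400,-233,108])"
```

```text
t 1.0 pos [ 170.5 -496.5  303.9] yaw 0.331 tilt 0.0 q [-1.46  0.31  1.5   0.    1.33 -0.22] w 1.001
[ 302.6 -174.7  103.9] 0
[ 302.6 -174.7  195.9] 0
```

Request:
advance --offsets '[{"sx":40,"sy":-23,"sz":14},{"sx":84,"sy":-48,"sz":28},{"sx":127,"sy":-73,"sz":43},{"sx":170,"sy":-98,"sz":58},{"sx":213,"sy":-123,"sz":73},{"sx":256,"sy":-148,"sz":88},{"sx":290,"sy":-168,"sz":100},{"sx":303,"sy":-175,"sz":104}]' --aperture 1.0 --grip_force 40

```text
time_s: 1.8
eef_pos: [401.6, -229.4, 198.7]
ee_rot: [-0.001, 0.986, 0.166, -0.0]
force: [0.1, -0.1, -0.0]
grip_width: 0.999
grip_force: 0.0
```

Run:
```python
from h import *
im,d=cams.capture("wrist");save("w1",im);X=cloud("wrist",d)
P=X[(d>0)&(np.hypot(X[...,0]-400,X[...,1]+233)<35)&(X[...,2]>89)&(X[...,2]<100)]
print(len(P),cv2.minEnclosingCircle(P[:,:2].astype(np.float32)) if len(P) else 0)
im,d=cams.capture("side");save("s1",im);np.savez("/tmp/side1",im=im,d=d);X=cloud("side",d)
for t in ("print_tray","gouge","stone"):
    for r in cams.trace(t,"side")[:1 if t!="stone" else 3]:
        m=r["pixels"]&(d>0)
        P=X[m]; lo=dict(print_tray=8.5,gouge=4,stone=15)[t]; P=P[P[:,2]>lo]
        print(t,r["bbox"],len(P),cv2.minAreaRect(P[:,:2].astype(np.float32)),P.mean(0).round(1))
        if t=="gouge":
            for a in range(480,620,12):
                Q=P[(P[:,0]>=a)&(P[:,0]<a+12)]
                if len(Q): print(a,len(Q),Q[:,1].min().round(),Q[:,1].max().round(),Q[:,2].max().round())
to([400,-233,200],[400,-233,108])
```

```text
1509 ((400.7907409667969, -233.0868377685547), 13.610027313232422)
print_tray [168.8, 185.4, 268.5, 250.4] 655 ((588.36279296875, 179.30288696289062), (253.10311889648438, 174.8870086669922), 87.46481323242188) [589.1 194.6  11.4]
gouge [147.0, 274.2, 199.3, 290.0] 287 ((546.3053588867188, 441.892822265625), (127.59426879882812, 19.208271026611328), 9.903855323791504) [522.6 440.6  13. ]
480 38 424.0 440.0 20.0
492 50 424.0 443.0 22.0
504 46 427.0 445.0 21.0
516 40 429.0 447.0 20.0
528 40 431.0 450.0 19.0
540 29 437.0 452.0 17.0
552 19 441.0 453.0 14.0
564 14 440.0 452.0 13.0
576 7 448.0 455.0 6.0
588 1 453.0 453.0 4.0
600 3 455.0 458.0 7.0
stone [245.6, 231.0, 293.6, 257.5] 599 ((409.4637145996094, 225.5459442138672), (48.7889518737793, 125.38896942138672), 88.97354125976562) [407.  228.   19.9]
stone [230.2, 300.7, 281.3, 357.9] 1111 ((313.5344543457031, 476.55853271484375), (45.012229919433594, 128.54757690429688), 58.302242279052734) [309.4 480.   20. ]
stone [147.3, 295.7, 178.9, 350.8] 1085 ((485.29132080078125, 557.75390625), (45.143821716308594, 127.30435180664062), 32.75246810913086) [481.8 562.   20.1]
t 2.0 pos [ 400.  -233.4  200.2] yaw 0.33 tilt 0.0008 q [-0.78  0.29  1.82 -0.    1.03  0.46] w 0.996
[ 0.2 -0.3  0.2] 0
[ 0.1 -0.4 92.2] 0
```

View pics/w1.png

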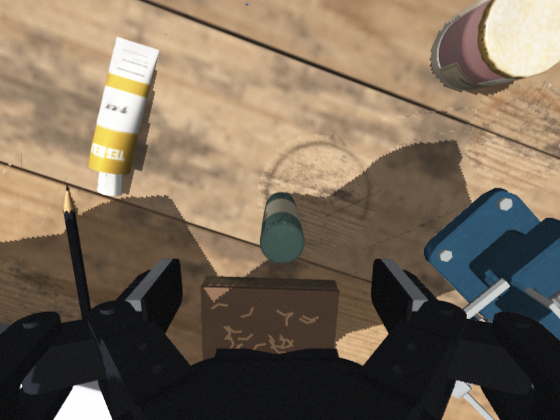

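The wrist view shows the green glue stick with a pale band at (283,235), the tube at (125,115) and the pink jar at (490,45). A blue clamp is at the right, around (500,260). I check that the fingers clear it.

Run:
```python
from h import *
im,d=cams.capture("wrist");X=cloud("wrist",d)
B=(d>0)&(X[...,2]>8)&(X[...,2]<160)&(np.hypot(X[...,0]-400,X[...,1]+233)<130)
for t,m in (("blue",B&(im[...,2]>im[...,0]+40)),("block",B&(np.hypot(X[...,0]-400,X[...,1]+233)<100)&(X[...,0]<380))):
    P=X[m]; 
    if len(P):print(t,len(P),P.min(0).round(),P.max(0).round(),np.hypot(P[:,0]-400,P[:,1]+233).min().round())
```

```text
block 4642 [ 300. -309.    8.] [ 380. -191.  160.] 42.0
```

Request:
advance --offsets '[{"sz":25},{"sz":60},{"sz":85},{"sz":92},{"sz":92}]' --aperture 0.9

```text
time_s: 2.6
eef_pos: [399.9, -233.2, 107.8]
ee_rot: [-0.0, 0.986, 0.164, -0.0]
force: [-0.1, -0.2, 0.5]
grip_width: 0.902
grip_force: 0.0
```

Request:
advance --offsets '[{},{},{},{},{},{},{}]' --aperture 0.0 --grip_force 40

```text
time_s: 3.3
eef_pos: [400.5, -232.9, 108.7]
ee_rot: [0.001, 0.986, 0.165, 0.0]
force: [-1.1, 0.1, 6.2]
grip_width: 0.308
grip_force: 39.0
```

```bash
python3 -c "
from h import *
to([400,-233,165],[495,-130,165],[590.4,-26.2,165],[590.4,-26.2,115])"
```

```text
t 3.3 pos [ 400.5 -232.9  108.7] yaw 0.331 tilt 0.0014 q [-0.78  0.45  1.89 -0.    0.8   0.46] w 0.308
[ -0.5   0.  -56.3] 0
[122.8 -66.5 -56.3] 0
[ 246.8 -133.7  -56.3] 0
[ 246.7 -133.7   -6.3] 0
```

Request:
advance --offsets '[{"sz":-25},{"sx":8,"sy":-4,"sz":-55},{"sx":45,"sy":-24,"sz":-57},{"sx":88,"sy":-48,"sz":-57},{"sx":132,"sy":-71,"sz":-57},{"sx":176,"sy":-95,"sz":-57},{"sx":220,"sy":-119,"sz":-57},{"sx":247,"sy":-134,"sz":-57}]'

```text
time_s: 4.1
eef_pos: [591.9, -22.8, 165.1]
ee_rot: [0.0, 0.986, 0.166, 0.0]
force: [-0.3, -0.6, 0.5]
grip_width: 0.3
grip_force: 39.4
```

Request:
advance --offsets '[{},{"sz":20},{"sz":38},{"sz":46},{"sz":49},{"sz":50}]'

```text
time_s: 4.7
eef_pos: [590.4, -26.0, 115.3]
ee_rot: [0.0, 0.986, 0.164, 0.0]
force: [0.4, -0.5, -0.1]
grip_width: 0.302
grip_force: 39.4
```

```bash
python3 -c "
from h import *
to([590.4,-26.2,114])"
```

```text
t 4.7 pos [590.4 -26.  115.3] yaw 0.33 tilt 0.0005 q [-0.24  0.66  1.49 -0.    0.99  1.  ] w 0.302
[-0.1  0.2  1.3] 0
```

Request:
advance --offsets '[{"sz":1},{"sz":2},{"sz":2}]'

```text
time_s: 5.0
eef_pos: [590.7, -25.8, 113.8]
ee_rot: [0.0, 0.986, 0.165, 0.001]
force: [-1.2, 0.4, 4.1]
grip_width: 0.303
grip_force: 39.7
```

Request:
advance --offsets '[{},{},{},{"sz":-20},{"sz":-60},{"sz":-100},{"sz":-110}]' --aperture 0.7

```text
time_s: 5.7
eef_pos: [591.4, -25.8, 227.4]
ee_rot: [0.001, 0.986, 0.165, 0.003]
force: [-0.1, -0.8, 0.1]
grip_width: 0.697
grip_force: 0.0
```

```bash
python3 -c "
from h import *
to([590,-26,230],[505,165,230],[419.5,356,230],[419.5,356,99])"
```

```text
t 5.7 pos [591.4 -25.8 227.4] yaw 0.331 tilt 0.0072 q [-0.24  0.52  1.4   0.    1.22  1.  ] w 0.697
[-1.4 -0.3 -2.6] 0
[ -19.7 -208.6   -3.5] 0
[ -38.5 -417.    -4.5] 0
[ -39.3 -417.5  126.5] 0
```

Request:
advance --offsets '[{"sx":-4,"sy":-40},{"sx":-9,"sy":-90},{"sx":-13,"sy":-140},{"sx":-18,"sy":-190},{"sx":-22,"sy":-240},{"sx":-27,"sy":-290},{"sx":-32,"sy":-340},{"sx":-36,"sy":-390}]' --aperture 1.0

```text
time_s: 6.5
eef_pos: [428.8, 331.8, 222.4]
ee_rot: [0.0, 0.986, 0.165, -0.0]
force: [1.0, -0.2, 1.3]
grip_width: 1.0
grip_force: 0.0
```

Request:
advance --offsets '[{"sx":-3,"sy":-24},{"sx":-3,"sy":-27},{"sx":-3,"sy":-27}]'

```text
time_s: 6.8
eef_pos: [418.4, 354.7, 222.4]
ee_rot: [0.0, 0.986, 0.165, -0.0]
force: [0.7, -0.0, -0.7]
grip_width: 1.0
grip_force: 0.0
```

Run:
```python
from h import *
im,d=cams.capture("wrist");save("w2",im);X=cloud("wrist",d)
P=X[(d>0)&(np.hypot(X[...,0]-419.5,X[...,1]-356)<45)&(X[...,2]>72)&(X[...,2]<83)]
c,r=cv2.minEnclosingCircle(P[:,:2].astype(np.float32));print(len(P),c,r,P.mean(0))
im,d=cams.capture("side");save("s2",im);X=cloud("side",d)
P=X[(d>0)&(np.hypot(X[...,0]-590,X[...,1]+26)<40)&(X[...,2]>25)&(X[...,2]<120)]
print("glue",len(P),P.mean(0),P.min(0),P.max(0))
to([*c,99])
```

```text
4798 (419.5198059082031, 354.4267272949219) 28.865320205688477 [420.73130496 354.81416013  76.87340623]
glue 162 [583.03009493 -20.10725264  67.32072287] [574.39823695 -38.540401    25.27089298] [599.69971066 -10.10209951 101.39619551]
t 6.9 pos [419.1 353.7 222.6] yaw 0.33 tilt 0.0006 q [ 0.49  0.44  1.54 -0.    1.16  1.73] w 0.999
[  0.7  -0.6 123.6] 0
```

View pics/w2.png

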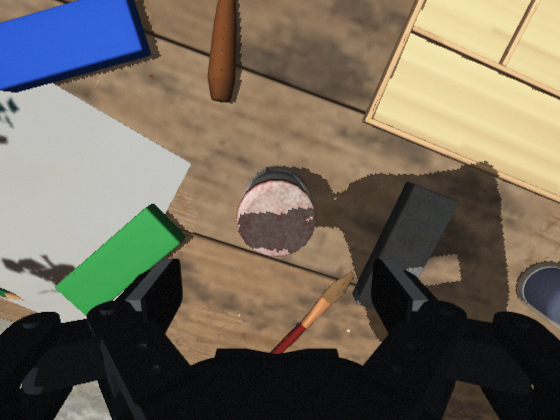

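Red-lidded grey jar is at (277,217), directly under the gripper. The green stone (120,265) and grey stone (405,240) are clear of the fingers.

Request:
advance --offsets '[{"sz":30},{"sx":1,"sy":-1,"sz":75},{"sx":1,"sy":-1,"sz":110},{"sx":1,"sy":-1,"sz":121},{"sx":1,"sy":-1,"sz":124},{"sx":1,"sy":-1,"sz":124}]'

```text
time_s: 7.5
eef_pos: [420.1, 355.9, 100.1]
ee_rot: [-0.0, 0.986, 0.164, 0.001]
force: [0.5, -0.3, -0.2]
grip_width: 0.999
grip_force: 0.0
```

Request:
advance --offsets '[{},{},{},{},{},{}]' --aperture 0.0 --grip_force 50

```text
time_s: 8.1
eef_pos: [419.8, 356.4, 100.8]
ee_rot: [-0.0, 0.986, 0.165, 0.001]
force: [-1.1, -0.1, 8.9]
grip_width: 0.652
grip_force: 52.7
```

```bash
python3 -c "
from h import *
import numpy as np
a=0.097
c=np.array([595,-73])+[32*np.sin(a),-32*np.cos(a)];print(c)
to([420,355,200],[*c,200],[*c,120],[*c,104])"
```

```text
[ 598.0991347 -104.849574 ]
t 8.1 pos [419.8 356.4 100.8] yaw 0.331 tilt 0.0029 q [ 0.49  0.61  1.63 -0.    0.9   1.73] w 0.652
[  0.    1.4 -99.3] 0
[ 19.  494.1 -99.4] 0
[ 18.8 494.2 -19.4] 0
[ 18.7 494.2  -3.4] 0
```

Request:
advance --offsets '[{"sz":-30},{"sz":-75},{"sx":1,"sy":15,"sz":-120},{"sx":3,"sy":50,"sz":-140},{"sx":5,"sy":95,"sz":-140},{"sx":7,"sy":140,"sz":-140},{"sx":8,"sy":185,"sz":-140},{"sx":10,"sy":230,"sz":-140}]'

```text
time_s: 8.9
eef_pos: [503.6, 140.0, 239.6]
ee_rot: [0.0, 0.986, 0.165, 0.0]
force: [0.7, 1.1, -2.5]
grip_width: 0.651
grip_force: 54.3
```

Request:
advance --offsets '[{"sx":2,"sy":45},{"sx":4,"sy":92},{"sx":5,"sy":140},{"sx":7,"sy":185},{"sx":8,"sy":225},{"sx":8,"sy":252},{"sx":9,"sy":264},{"sx":9,"sy":264}]'

```text
time_s: 9.7
eef_pos: [597.8, -105.9, 238.9]
ee_rot: [0.0, 0.986, 0.164, 0.0]
force: [-0.1, 0.8, -0.9]
grip_width: 0.652
grip_force: 54.3
```

```bash
python3 -c "
from h import *
c=[598.1,-104.8]
to([*c,120],[*c,104])"
```

```text
t 9.7 pos [ 597.8 -105.9  238.9] yaw 0.329 tilt 0.0002 q [-0.37  0.55  1.33  0.    1.27  0.87] w 0.652
[  0.7  -0.9 118.9] 0
[  0.7  -0.9 134.9] 0
```

Request:
advance --offsets '[{"sx":1,"sy":-1,"sz":30},{"sx":1,"sy":-1,"sz":75},{"sx":1,"sy":-1,"sz":110},{"sx":1,"sy":-1,"sz":124},{"sx":1,"sy":-1,"sz":130},{"sx":1,"sy":-1,"sz":132},{"sx":1,"sy":-1,"sz":134},{"sx":1,"sy":-1,"sz":134}]'

```text
time_s: 10.5
eef_pos: [598.7, -103.9, 106.1]
ee_rot: [0.0, 0.986, 0.165, 0.001]
force: [0.1, 0.2, -1.6]
grip_width: 0.65
grip_force: 54.3
```

```bash
python3 -c "
from h import *
to([598.1,-104.8,104])"
```

```text
t 10.5 pos [ 598.7 -103.9  106.1] yaw 0.331 tilt 0.0019 q [-0.36  0.7   1.44  0.    1.    0.88] w 0.65
[-0.9  0.7  2.1] 0
```

Request:
advance --offsets '[{"sz":1},{"sz":1}]'

```text
time_s: 10.7
eef_pos: [598.8, -103.8, 105.8]
ee_rot: [0.001, 0.986, 0.165, 0.001]
force: [-2.7, 1.3, 8.1]
grip_width: 0.652
grip_force: 55.5
```

Request:
advance --offsets '[{},{},{},{"sz":-20},{"sz":-60},{"sz":-100},{"sz":-115}]' --aperture 0.85

```text
time_s: 11.4
eef_pos: [599.1, -104.1, 223.1]
ee_rot: [0.002, 0.986, 0.165, 0.003]
force: [-0.9, 0.2, -0.9]
grip_width: 0.849
grip_force: 0.0
```

```bash
python3 -c "
from h import *
to([598,-104,220],[421,73.5,210],[421,73.5,93])"
```

```text
t 11.4 pos [ 599.1 -104.1  223.1] yaw 0.331 tilt 0.0061 q [-0.36  0.56  1.35  0.    1.23  0.88] w 0.849
[-1.  -0.5  3.1] 0
[-110.8 -225.9   11.7] 0
[-111.4 -226.3  128.7] 0
```

Request:
advance --offsets '[{"sx":-18,"sy":-36,"sz":2},{"sx":-39,"sy":-80,"sz":4},{"sx":-60,"sy":-123,"sz":6},{"sx":-81,"sy":-166,"sz":8},{"sx":-100,"sy":-205,"sz":10},{"sx":-109,"sy":-222,"sz":11},{"sx":-111,"sy":-226,"sz":11},{"sx":-111,"sy":-226,"sz":11}]' --aperture 1.0

```text
time_s: 12.2
eef_pos: [420.2, 73.9, 208.2]
ee_rot: [0.0, 0.986, 0.165, 0.0]
force: [-0.7, 0.8, -0.9]
grip_width: 1.0
grip_force: 0.0
```

Run:
```python
from h import *
im,d=cams.capture("wrist");save("w3",im);X=cloud("wrist",d)
P=X[(d>0)&(np.hypot(X[...,0]-421,X[...,1]-73)<45)&(X[...,2]>57)&(X[...,2]<67)]
c,r=cv2.minEnclosingCircle(P[:,:2].astype(np.float32));print(len(P),c,r)
im,d=cams.capture("side");save("s3",im);X=cloud("side",d)
for t,x,y in (("glue",590,-26),("large",598,-105)):
    P=X[(d>0)&(np.hypot(X[...,0]-x,X[...,1]-y)<38)&(X[...,2]>25)&(X[...,2]<120)]
    print(t,len(P),P.mean(0).round(),P.min(0).round(),P.max(0).round())
to([*c,93])
```

```text
3282 (421.35186767578125, 72.75904846191406) 23.7581729888916
glue 206 [586. -19.  66.] [575. -38.  25.] [603.  -9. 101.]
large 345 [588. -93.  64.] [ 566. -138.   25.] [624. -71.  85.]
t 12.3 pos [420.7  73.3 208.1] yaw 0.33 tilt 0.0008 q [-0.1   0.21  1.91 -0.    1.02  1.14] w 1.0
[  0.3   0.6 115.1] 0
```

Run:
```python
import cv2
i=cv2.imread("pics/s3.png")[120:370,110:360];cv2.imwrite("pics/s3b.png",cv2.resize(i,(600,600),interpolation=cv2.INTER_CUBIC))
```

```text
(no output)
```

View pics/s3b.png

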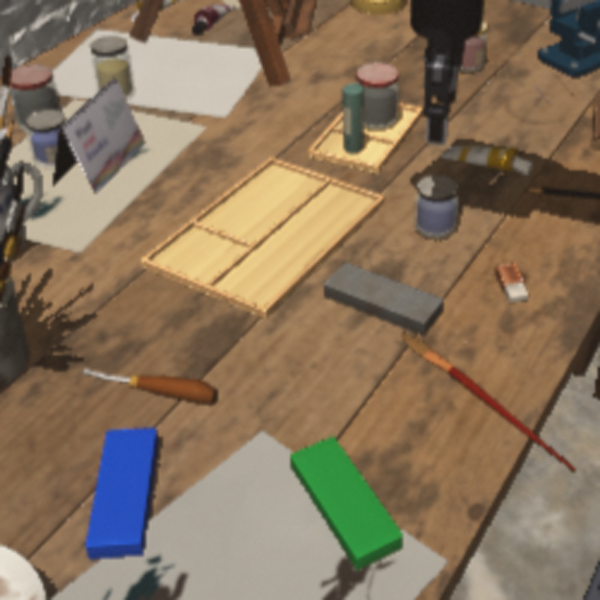

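Glue stick (at ~(353,118) in the crop) and large jar (377,95) stand upright in the small tray. Tube and pink jar are undisturbed. Next is the small jar.

Request:
advance --offsets '[{"sz":30},{"sz":75},{"sz":103},{"sz":112},{"sz":115},{"sz":115}]'

```text
time_s: 12.9
eef_pos: [420.7, 73.6, 93.6]
ee_rot: [0.0, 0.986, 0.164, 0.001]
force: [0.5, -0.1, -0.6]
grip_width: 0.998
grip_force: 0.0
```

Request:
advance --offsets '[{},{},{},{},{},{}]' --aperture 0.0 --grip_force 50

```text
time_s: 13.5
eef_pos: [420.5, 73.8, 94.1]
ee_rot: [0.0, 0.986, 0.165, 0.001]
force: [-2.0, -1.1, 10.6]
grip_width: 0.575
grip_force: 50.2
```

```bash
python3 -c "
from h import *
c=[629.9,257.1]
to([421,73,150],[*c,150],[*c,98])"
```

```text
t 13.5 pos [420.5  73.8  94.1] yaw 0.331 tilt 0.0022 q [-0.1   0.42  2.01 -0.    0.71  1.14] w 0.575
[  0.3   1.  -55.9] 0
[ 257.7 -105.3  -55.5] 0
[ 257.6 -105.3   -3.5] 0
```

Request:
advance --offsets '[{"sz":-30},{"sx":15,"sy":-6,"sz":-55},{"sx":58,"sy":-24,"sz":-56},{"sx":103,"sy":-42,"sz":-56},{"sx":148,"sy":-60,"sz":-56},{"sx":193,"sy":-79,"sz":-56},{"sx":235,"sy":-96,"sz":-56},{"sx":258,"sy":-105,"sz":-56}]'

```text
time_s: 14.3
eef_pos: [631.1, 259.2, 148.7]
ee_rot: [-0.0, 0.986, 0.165, 0.0]
force: [0.7, 0.4, -2.8]
grip_width: 0.572
grip_force: 53.6
```

Request:
advance --offsets '[{},{"sz":15},{"sz":35},{"sz":45},{"sz":49},{"sz":51},{"sz":53},{"sz":53}]'

```text
time_s: 15.1
eef_pos: [629.6, 256.5, 99.2]
ee_rot: [0.0, 0.986, 0.165, 0.0]
force: [-10.9, -4.9, 18.2]
grip_width: 0.572
grip_force: 55.6
```

```bash
python3 -c "
from h import *
to([629.9,257.1,98])"
```

```text
t 15.1 pos [629.6 256.5  99.2] yaw 0.331 tilt 0.0006 q [ 0.22  0.85  1.17 -0.    1.12  1.46] w 0.572
[ 0.5 -0.4  1.2] 0
```

Request:
advance --offsets '[{},{},{},{"sz":-20},{"sz":-60},{"sz":-90},{"sz":-100}]' --aperture 0.85

```text
time_s: 15.8
eef_pos: [630.6, 257.2, 199.5]
ee_rot: [-0.0, 0.986, 0.165, 0.003]
force: [0.2, -0.3, -0.3]
grip_width: 0.855
grip_force: 0.0
```

```bash
python3 -c "
from h import *
to([409.3,226,200,-0.03])"
```

```text
t 15.8 pos [630.6 257.2 199.5] yaw 0.331 tilt 0.0056 q [0.22 0.74 1.09 0.   1.3  1.46] w 0.855
[-219.4  -42.4   -1.7] 0.361
```

Request:
advance --offsets '[{"sx":-35,"sy":-7,"az":0.06},{"sx":-80,"sy":-15,"az":0.13},{"sx":-125,"sy":-24,"az":0.2},{"sx":-170,"sy":-33,"az":0.28},{"sx":-205,"sy":-40,"az":0.34},{"sx":-219,"sy":-42,"az":0.36},{"sx":-219,"sy":-42,"az":0.36}]'

```text
time_s: 16.5
eef_pos: [407.4, 225.4, 195.4]
ee_rot: [0.0, 1.0, -0.014, -0.001]
force: [0.9, 0.6, 0.2]
grip_width: 0.851
grip_force: 0.0
```

Run:
```python
from h import *
im,d=cams.capture("wrist");save("w4",im);X=cloud("wrist",d)
P=X[(d>0)&(np.hypot(X[...,0]-409,X[...,1]-226)<80)&(X[...,2]>16)&(X[...,2]<25)]
print(len(P),cv2.minAreaRect(P[:,:2].astype(np.float32)),P.max(0),P.min(0))
im,d=cams.capture("side");save("s4",im);X=cloud("side",d)
P=X[(d>0)&(np.hypot(X[...,0]-630,X[...,1]-257)<38)&(X[...,2]>25)&(X[...,2]<90)]
print("small",P.mean(0).round(),P.min(0).round(),P.max(0).round())
to([409.3,226,70,-0.03])
```

```text
8439 ((411.3069763183594, 225.3232421875), (45.06830596923828, 124.1105728149414), 88.35222625732422) [473.95543108 249.35533389  23.30603006] [349.14702216 201.83678813  17.63581753]
small [623. 266.  54.] [602. 234.  25.] [651. 284.  71.]
t 16.6 pos [409.5 225.6 195.7] yaw -0.029 tilt 0.0001 q [ 0.25  0.31  1.81 -0.    1.02  1.85] w 0.851
[ -0.2  -0.4 125.7] 0.001
```

View pics/w4.png

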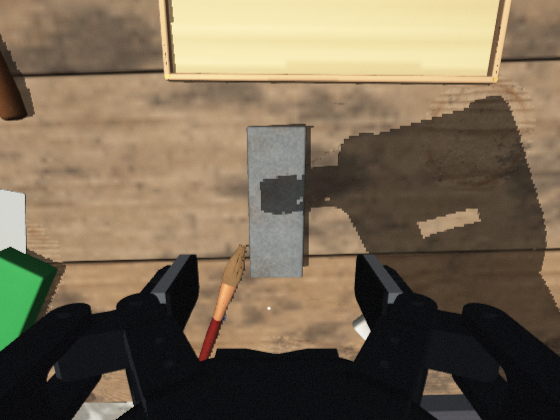

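The stone is free at (277,200), and the brush tip at (235,262) is clear of the fingers at mid-length.

Request:
advance --offsets '[{"sx":1,"sz":30},{"sx":2,"sz":75},{"sx":2,"sz":105},{"sx":2,"sz":116},{"sx":2,"sz":120},{"sx":2,"sz":120}]'

```text
time_s: 17.2
eef_pos: [411.7, 225.7, 76.3]
ee_rot: [-0.0, 1.0, -0.015, 0.0]
force: [-0.2, 0.1, -0.2]
grip_width: 0.852
grip_force: 0.0
```

Request:
advance --offsets '[{},{},{},{},{},{}]' --aperture 0.0 --grip_force 70

```text
time_s: 17.8
eef_pos: [411.6, 225.6, 77.4]
ee_rot: [-0.0, 1.0, -0.014, 0.001]
force: [-1.6, -1.3, 9.9]
grip_width: 0.505
grip_force: 72.3
```

```bash
python3 -c "
from h import *
a=-0.044
c=np.array([588.4,179.3])+[38*np.cos(a)+42*np.sin(a),38*np.sin(a)-42*np.cos(a)];print(c)
to([411,225,120],[*c,130,a+np.pi/2],[*c,80,a+np.pi/2])"
```

```text
[624.51581816 135.66918889]
t 17.8 pos [411.6 225.6  77.4] yaw -0.029 tilt 0.0024 q [ 0.25  0.52  1.89 -0.    0.73  1.85] w 0.505
[ -0.5   0.6 -42.6] 0
[215.5  83.8 -52.1] -1.556
[215.4  83.8  -2.1] -1.556
```

Request:
advance --offsets '[{"sz":-30},{"sz":-70,"az":-0.05},{"sx":10,"sy":4,"sz":-90,"az":-0.18},{"sx":40,"sy":15,"sz":-90,"az":-0.32},{"sx":75,"sy":29,"sz":-90,"az":-0.46},{"sx":110,"sy":43,"sz":-90,"az":-0.6},{"sx":145,"sy":57,"sz":-90,"az":-0.74},{"sx":175,"sy":68,"sz":-90,"az":-0.88}]'

```text
time_s: 18.6
eef_pos: [585.3, 151.4, 166.2]
ee_rot: [0.0, 0.91, 0.415, 0.0]
force: [0.0, 0.2, -3.6]
grip_width: 0.506
grip_force: 73.7
```

```bash
python3 -c "
from h import *
to([624.5,135.7,170,1.527],[624.5,135.7,90,1.527])"
```

```text
t 18.6 pos [585.3 151.4 166.2] yaw 0.856 tilt 0.0004 q [ 0.06  0.62  1.41 -0.    1.11  0.77] w 0.506
[13.8 39.9 -3.8] -0.671
[13.8 39.9 76.2] -0.671
```

Request:
advance --offsets '[{"sx":3,"sy":9,"az":-0.14},{"sx":7,"sy":20,"az":-0.28},{"sx":11,"sy":32,"az":-0.42},{"sx":14,"sy":40,"az":-0.55},{"sx":14,"sy":40,"az":-0.65},{"sx":14,"sy":40,"az":-0.671},{"sx":14,"sy":40,"az":-0.671}]'

```text
time_s: 19.3
eef_pos: [623.0, 136.7, 166.0]
ee_rot: [-0.0, 0.725, 0.689, -0.0]
force: [-0.8, -0.6, -3.4]
grip_width: 0.504
grip_force: 73.7
```

Run:
```python
from h import *
im,d=cams.capture("wrist");save("w5",im)
to([624.5,135.7,90,1.527],[624.5,135.7,81,1.527])
```

```text
t 19.4 pos [623.  136.7 166. ] yaw 1.52 tilt 0.0002 q [0.03 0.68 1.29 0.   1.17 0.08] w 0.509
[-1.   1.5 76. ] -0.007
[-1.   1.5 85. ] -0.007
```

View pics/w5.png

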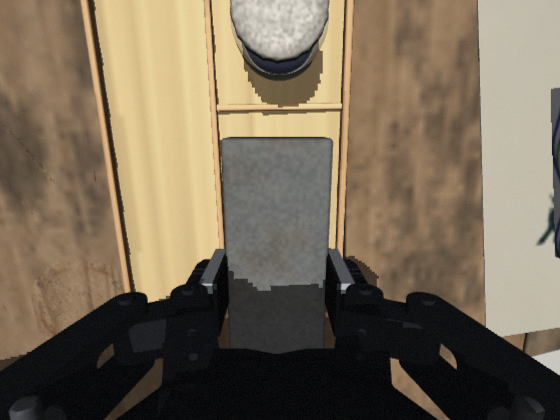

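The stone at (277,230) is aligned with and above its compartment, whose divider and wall are at columns 215 and 345. The small jar at (280,30) is clear.

Request:
advance --offsets '[{"sx":-1,"sy":1,"sz":25},{"sx":-1,"sy":1,"sz":60},{"sx":-1,"sy":1,"sz":76},{"sx":-1,"sy":1,"sz":81},{"sx":-1,"sy":1,"sz":83},{"sx":-1,"sy":1,"sz":85},{"sx":-1,"sy":1,"sz":86},{"sx":-1,"sy":1,"sz":86}]'

```text
time_s: 20.15
eef_pos: [624.9, 135.6, 82.5]
ee_rot: [0.001, 0.724, 0.69, 0.001]
force: [-3.6, -0.3, 6.0]
grip_width: 0.508
grip_force: 74.8
```

```bash
python3 -c "
from h import *
to([624.5,135.7,81,1.527])"
```

```text
t 20.1 pos [624.9 135.6  82.5] yaw 1.522 tilt 0.0027 q [ 0.03  0.79  1.34 -0.    1.01  0.08] w 0.508
[ 0.  -0.4  1.5] -0.005
```

Request:
advance --offsets '[{},{},{},{"sz":-20},{"sz":-60},{"sz":-100},{"sz":-115}]' --aperture 0.6

```text
time_s: 20.85
eef_pos: [625.3, 135.6, 199.5]
ee_rot: [0.002, 0.724, 0.69, 0.003]
force: [1.0, 0.6, -1.0]
grip_width: 0.601
grip_force: 0.0
```

```bash
python3 -c "
from h import *
to([526,438,200,0.17])"
```

```text
t 20.9 pos [625.3 135.6 199.5] yaw 1.522 tilt 0.0068 q [0.03 0.65 1.26 0.   1.23 0.08] w 0.601
[ 297.1 -114.    -1.1] 1.352
```

Request:
advance --offsets '[{"sx":30,"sy":-11,"az":0.13},{"sx":65,"sy":-24,"az":0.27},{"sx":100,"sy":-38,"az":0.41},{"sx":135,"sy":-51,"az":0.55},{"sx":170,"sy":-64,"az":0.69},{"sx":205,"sy":-78,"az":0.83},{"sx":238,"sy":-91,"az":0.97},{"sx":268,"sy":-103,"az":1.11}]' --aperture 0.6

```text
time_s: 21.65
eef_pos: [533.7, 409.9, 195.1]
ee_rot: [-0.0, 0.979, 0.202, 0.0]
force: [1.0, 0.0, 0.3]
grip_width: 0.602
grip_force: 0.0
```

```bash
python3 -c "
from h import *
to([526,438,200,0.17])"
```

```text
t 21.6 pos [533.7 409.9 195.1] yaw 0.406 tilt 0.0005 q [0.48 0.73 1.13 0.   1.28 1.65] w 0.602
[  4.  -28.8  -4.9] 0.236
```

Request:
advance --offsets '[{"sx":2,"sy":-14,"az":0.12},{"sx":4,"sy":-25,"az":0.2},{"sx":4,"sy":-29,"az":0.236},{"sx":4,"sy":-29,"az":0.236}]' --aperture 0.6

```text
time_s: 22.05
eef_pos: [526.2, 437.0, 194.9]
ee_rot: [-0.0, 0.996, 0.088, 0.0]
force: [-0.5, -1.0, -0.2]
grip_width: 0.602
grip_force: 0.0
```

Run:
```python
from h import *
im,d=cams.capture("wrist");save("w6",im);X=cloud("wrist",d)
hsv=cv2.cvtColor(im,cv2.COLOR_RGB2HSV)
m=(d>0)&(np.hypot(X[...,0]-526,X[...,1]-438)<90)&(X[...,2]>6)&(X[...,2]<30)
P=X[m];print(len(P),cv2.minAreaRect(P[:,:2].astype(np.float32)))
for a in range(474,625,12):
    Q=P[(P[:,0]>=a)&(P[:,0]<a+12)]
    if len(Q)>5: print(a,len(Q),Q[:,1].min().round(1),Q[:,1].max().round(1),Q[:,2].max().round())
im,d=cams.capture("side");X=cloud("side",d)
r=cams.trace("stone","side")
for q in r:
    P=X[q["pixels"]&(d>0)];P=P[P[:,2]>15]
    if len(P)>20: print("stone",q["bbox"],cv2.minAreaRect(P[:,:2].astype(np.float32)),np.percentile(P[:,2],[5,50,95]).round(1))
to([526,438,70,0.17])
```

```text
4176 ((537.2911987304688, 482.1220703125), (132.25827026367188, 101.22006225585938), 16.045564651489258)
474 17 426.5 518.0 20.0
486 498 419.5 523.0 22.0
498 958 420.1 526.1 22.0
510 936 421.6 527.6 22.0
522 775 425.8 528.0 23.0
534 400 428.8 523.2 22.0
546 302 432.6 450.4 15.0
558 245 437.4 452.2 13.0
570 39 440.4 449.3 10.0
stone [228.8, 302.7, 279.9, 355.5] ((312.76373291015625, 476.7240295410156), (45.62055969238281, 127.48323059082031), 58.10960388183594) [17.7 20.1 22.2]
stone [145.6, 299.0, 174.9, 353.2] ((484.8212890625, 559.479736328125), (45.68464279174805, 124.4686279296875), 33.08797836303711) [17.5 20.1 22.3]
t 22.2 pos [526.7 436.1 195. ] yaw 0.176 tilt 0.0001 q [ 0.52  0.76  1.08 -0.    1.3   1.92] w 0.599
[ -0.4  -2.  125. ] 0.006
```

View pics/w6.png

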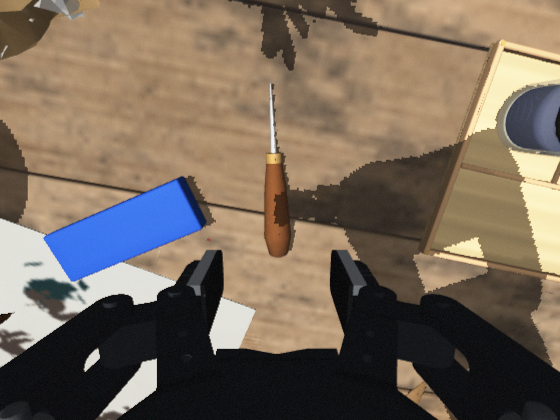

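The gouge, with its brown handle at (277,205) and blade up to (271,85), is free. The blue stone at (125,228) is outside the finger span.

Run:
```python
from h import *
im,d=cams.capture("wrist");X=cloud("wrist",d)
m=(d>0)&(np.abs(X[...,0]-540)<90)&(np.abs(X[...,1]-440)<28)&(X[...,2]>4)&(X[...,2]<30)
m[:80]=0
P=X[m];(c,s,a)=cv2.minAreaRect(P[:,:2].astype(np.float32));print(c,s,a,P[:,0].min(),P[:,0].max())
xs,ys=[],[]
for k in range(484,574,10):
    Q=P[(P[:,0]>=k)&(P[:,0]<k+10)]; xs.append(k+5);ys.append((np.percentile(Q[:,1],2)+np.percentile(Q[:,1],98))/2)
f=np.polyfit(xs,ys,1);print(np.round(ys,1),f,np.arctan(f[0]))
# pixel line handle end (278,255) and blade tip (271,85) on z=5
c_,A,p=cal("wrist")
for u,v,z in ((278,256,10),(271,85,4)):
    r=A@np.array([(u-c_["cx"])/c_["fx"],(v-c_["cy"])/c_["fy"],1]);print((p+r*(z-p[2])/r[2]).round(1))
th=np.arctan(f[0]); x=525.5; to([x,np.polyval(f,x),71,th])
```

```text
(552.8031005859375, 440.45111083984375) (139.9061737060547, 22.073047637939453) 9.74709415435791 483.08632320084473 620.7241182671173
[429.5 431.6 433.  435.3 437.6 439.8 441.7 444.  445.9] [2.08553903e-01 3.27277325e+02] 0.20560677457314108
[484.2 426.8  10. ]
[620.6 456.7   4. ]
t 22.2 pos [526.7 436.1 195. ] yaw 0.176 tilt 0.0001 q [ 0.52  0.76  1.08 -0.    1.3   1.92] w 0.604
[ -1.1  -1.  124. ] -0.03
```

Request:
advance --offsets '[{"sx":2,"sz":30,"az":-0.03},{"sx":4,"sy":-1,"sz":75,"az":-0.03},{"sx":4,"sy":-1,"sz":105,"az":-0.03},{"sx":4,"sy":-1,"sz":116,"az":-0.03},{"sx":4,"sy":-1,"sz":120,"az":-0.03},{"sx":4,"sy":-1,"sz":120,"az":-0.03}]'

```text
time_s: 22.85
eef_pos: [530.8, 438.3, 76.1]
ee_rot: [-0.0, 0.995, 0.103, 0.001]
force: [-0.4, -0.6, 0.4]
grip_width: 0.599
grip_force: 0.0
```

Request:
advance --offsets '[{},{},{},{},{},{}]' --aperture 0.0 --grip_force 50

```text
time_s: 23.45
eef_pos: [530.7, 438.5, 76.6]
ee_rot: [-0.001, 0.995, 0.103, 0.001]
force: [-0.5, -1.0, 6.7]
grip_width: 0.2
grip_force: 48.8
```

```bash
python3 -c "
from h import *
a=-0.044
y=np.array([-np.sin(a),np.cos(a)])
c=np.array([588.4,179.3])-44.5*np.array([np.cos(a),np.sin(a)])
# handle end points to -tooly-x: tool x points to blade; blade -> +tray y after turn to yaw a+pi/2
g=c-22*y;print(c,g)
to([531,437.5,75],[*g,130,a+np.pi/2],[*g,81,a+np.pi/2])"
```

```text
[543.94306905 181.25736828] [542.97538136 159.27866084]
t 23.4 pos [530.7 438.5  76.6] yaw 0.206 tilt 0.0025 q [0.52 0.9  1.15 0.   1.09 1.89] w 0.2
[0.  1.1 1.6] 0
[-45.  275.8 -53.7] -1.321
[-45.1 275.9  -4.7] -1.321
```

Request:
advance --offsets '[{"sz":-30},{"sy":2,"sz":-75,"az":-0.05},{"sx":-3,"sy":20,"sz":-100,"az":-0.18},{"sx":-9,"sy":55,"sz":-100,"az":-0.32},{"sx":-16,"sy":95,"sz":-100,"az":-0.46},{"sx":-22,"sy":135,"sz":-100,"az":-0.6},{"sx":-29,"sy":175,"sz":-100,"az":-0.74},{"sx":-35,"sy":215,"sz":-100,"az":-0.88}]'

```text
time_s: 24.25
eef_pos: [539.8, 219.0, 175.5]
ee_rot: [0.0, 0.855, 0.519, 0.0]
force: [0.9, -0.2, -0.6]
grip_width: 0.199
grip_force: 49.0
```

```bash
python3 -c "
from h import *
to([543,159.3,170,1.527],[543,159.3,81,1.527])"
```

```text
t 24.2 pos [539.8 219.  175.5] yaw 1.092 tilt 0.0009 q [ 0.18  0.56  1.48 -0.    1.1   0.66] w 0.199
[-51.5  30.4   5.5] -0.435
[-51.5  30.3  94.5] -0.435
```

Request:
advance --offsets '[{"sx":-14,"sy":8,"az":-0.13},{"sx":-33,"sy":19,"az":-0.27},{"sx":-47,"sy":28,"az":-0.39},{"sx":-51,"sy":30,"az":-0.435},{"sx":-51,"sy":30,"az":-0.435},{"sx":-51,"sy":30,"az":-0.435}]'

```text
time_s: 24.85
eef_pos: [542.7, 161.7, 175.2]
ee_rot: [0.0, 0.725, 0.689, 0.0]
force: [0.3, 0.7, -0.2]
grip_width: 0.199
grip_force: 49.0
```

Run:
```python
from h import *
im,d=cams.capture("wrist");save("w7",im)
to([543,159.3,90,1.527],[543,159.3,81,1.527])
```

```text
t 24.9 pos [542.7 161.8 175.1] yaw 1.52 tilt 0.0004 q [0.08 0.53 1.53 0.   1.08 0.13] w 0.194
[-2.5  0.4 85.1] -0.007
[-2.5  0.4 94.1] -0.007
```

View pics/w7.png

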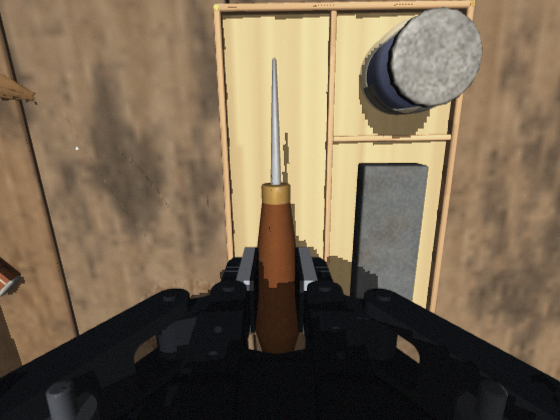

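The gouge at (277,210) hangs above and parallel to its lane (columns 225–330). The stone (390,235) and small jar (430,60) are well placed.

Request:
advance --offsets '[{"sx":-2,"sz":30},{"sx":-2,"sz":70},{"sx":-2,"sz":87},{"sx":-2,"sz":91},{"sx":-2,"sz":93},{"sx":-2,"sz":94},{"sx":-2,"sz":94}]'

```text
time_s: 25.6
eef_pos: [543.1, 159.6, 81.9]
ee_rot: [0.001, 0.725, 0.689, 0.001]
force: [-0.2, 0.6, -0.5]
grip_width: 0.196
grip_force: 49.0
```

Request:
advance --offsets '[{},{},{},{"sz":-20},{"sz":-60},{"sz":-100},{"sz":-145},{"sz":-155}]' --aperture 0.36

```text
time_s: 26.4
eef_pos: [543.8, 159.6, 241.1]
ee_rot: [0.003, 0.725, 0.689, 0.003]
force: [-0.8, -0.1, -0.1]
grip_width: 0.357
grip_force: 0.0
```

Request:
advance --offsets '[{"sx":-30},{"sx":-75,"sz":-10},{"sx":-120,"sz":-20},{"sx":-150,"sz":-30},{"sx":-160,"sz":-30},{"sx":-160,"sz":-30}]'

```text
time_s: 27.0
eef_pos: [534.5, -1.0, 265.4]
ee_rot: [-0.0, 0.725, 0.689, -0.0]
force: [0.4, 1.0, -0.0]
grip_width: 0.363
grip_force: 0.0
```

Run:
```python
from h import *
im,d=cams.capture("wrist");save("w8",im)
for n in ("scene","side"):
    im,d=cams.capture(n);save(n+"F",im);X=cloud(n,d)
    for t in "print_tray collage_tray gouge stone small_jar large_jar glue_stick medium_jar paint_tube".split():
        for r in cams.trace(t,n)[:1]:
            P=X[r["pixels"]&(d>0)];P=P[P[:,2]>8];print(n,t,np.round(cv2.minAreaRect(P[:,:2].astype(np.float32))[0]),round(cv2.minAreaRect(P[:,:2].astype(np.float32))[2],1),P[:,2].max().round())
to([400,0,300])
```

```text
scene print_tray [587. 178.] 88.4 23.0
scene collage_tray [595. -73.] 6.1 54.0
scene gouge [539. 154.] 87.6 25.0
scene stone [624. 132.] 87.7 29.0
scene small_jar [626. 253.] 49.9 70.0
scene large_jar [ 595. -108.] 5.8 83.0
scene glue_stick [587. -28.] 85.1 98.0
scene medium_jar [ 558. -327.] 1.7 73.0
scene paint_tube [416. -92.] 3.2 31.0
side print_tray [587. 179.] 87.6 24.0
side collage_tray [595. -70.] 4.9 16.0
side gouge [542. 180.] 86.5 27.0
side stone [484. 558.] 33.0 24.0
side small_jar [634. 262.] 18.3 71.0
side large_jar [595. -81.] 3.1 97.0
side glue_stick [588. -20.] 17.0 101.0
side medium_jar [ 562. -320.] 37.6 73.0
side paint_tube [420. -85.] 3.5 32.0
t 28.1 pos [ 5.346e+02 -4.000e-01  2.659e+02] yaw 1.521 tilt 0.0 q [-0.22  0.37  1.53  0.    1.25 -0.17] w 0.36
[  -6.3 -134.4  -34.1] 0
```

View pics/w8.png

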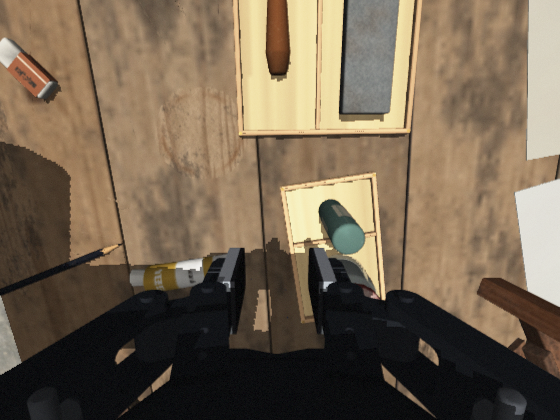

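The gouge (278,40) lies in its lane and the stone (370,60) in its compartment. The glue stick (342,225) stands in its cell, with the large jar behind the finger. The measured centres match the targets, so I hand the job in.

```bash
python3 -c "
from h import *
print(order.finish_job())"
```

```text
the job is handed in; nothing more can be done
None
```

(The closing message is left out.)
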